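# Set the timer's mode selector by clicks and start it

## Task

On the timer unit, push the selector's handle round with a closed fingertip, without pinching it, until it has clicked into its fifth position, counting clockwise from the first, which is at the anticlockwise end stop. Then press the round start button all the way down and let it come back up. Push gently, and leave the loose things on and around the timer where they are.

Things in the scene. Friction and masses are not known exactly. Their poses are not given: they have to be found in the camera images.
- timer: Immovable grey case, black top panel, 160 (x) x 220 (y) x 56 mm high. Origin: centre of its underside; x to its rear, y left, z up. Selector axis at x -10, y +35 mm, start button at x 0, y -75. Eight white ticks, 61 to 70 mm from the axis, mark the positions; anticlockwise from +x, seen from above, they lie at +105 (first), +75, +45, +15, -15 (fifth), -45, -75, -105 degrees.
- selector (a joint): Selector angle in rad, growing clockwise from above: 0 = first position (end stop 0.03 before it), then 0.524 (30 degrees) a click; fifth = 2.094, eighth = 3.665. 2 to 5 N at the push point takes it over the hump half-way between two positions, then it snaps into the next and stays there. Starts in the first, second or third position.
- selector_axis (a point): On the selector's vertical axis, half-way up the handle, 75 mm above the table; x points along the handle to its tip. A flat grey skirt, 92 mm across, 6 mm thick, lies on the panel; on it stands a grey bar handle, 14 mm wide, 24 mm high (top 87 mm above the table), from 18 mm behind the axis to its tip 58 mm in front of it. A white line on top runs towards the tip.
- selector_push (a point): Point in the middle of the handle, 45 mm from the axis towards the tip, half-way up, 75 mm above the table: a good place to push against either side of the handle. Its x axis points along the handle to its tip.
- cheek_ccw: Anticlockwise half of the handle (the side to push on to turn it clockwise), 76 x 7 x 24 mm; origin on the selector's axis at panel height, x along the handle. To have both halves loaded at once counts as pinching.
- cheek_cw: Clockwise half of the handle (the side away from such a push), 76 x 7 x 24 mm; origin as for the other half.
- start (a joint): Travel of the start button in m: 0 up, 0.006 fully down, sprung; fully down takes about 5 N.
- start_top (a point): Centre of the top face of the round white start button, 28 mm in diameter, on a grey housing at the right of the panel; pressed straight down.
- mass_100: Loose round slotted mass, 38 mm in diameter, 11 mm high, lying on the rear right corner of the timer's panel; origin at the centre of its underside.
- tape: Loose black roll of tape lying flat in front of the timer, 62 mm in diameter, 19 mm high; origin at the centre of its underside.
- fuse_box: Loose small cardboard box, 38 x 58 x 18 mm, on the table left in front of the timer; origin at the centre of its underside.

How it is judged:
On the way, in this order (a step that is already met when the one before it is completed fails the run):
1. the selector has clicked into its fifth position (value of joint selector between 1.9744 and 2.2144 rad), for 0.3 s.
2. the start button is pressed all the way down (value of joint start above 0.005 m), for 0.1 s.
At the end, for the whole second after the job is handed in: The selector rests in its fifth position (2.094 rad within 0.12), the start button has been pressed after that and is up again (within 1.5 mm), and the loose things are within 20 mm of where they stood (all of step 1 and value of joint start below 0.0015 m and distance of each of mass_100, tape, fuse_box from where it was at the start of the episode below 0.02 m); the robot touches nothing.
It fails at once if the start button is pressed while the selector is not in its fifth position (value of joint start above 0.003 m and not (value of joint selector between 1.8944 and 2.2944 rad)).
It fails at once if the handle is pinched (both of its sides are loaded by the fingers) (contact force between the fingers and cheek_ccw above 2 N and contact force between the fingers and cheek_cw above 2 N).
It fails at once if the handle is pushed roughly, with more than 25 N (contact force between the fingers and cheek_ccw above 25 N or contact force between the fingers and cheek_cw above 25 N).
It fails at once if a loose thing is shifted or lifted by more than 20 mm (distance of any of mass_100, tape, fuse_box from where it was at the start of the episode above 0.02 m).
It also fails if it takes over 59 s, if anything falls off the work surface, if the arm or the gripper's body presses on something with over 40 N, if the wrist force passes 120 N, or if a joint passes its speed limit or range.

## Robot

A 6-joint arm with a two-finger parallel gripper is mounted at the origin on a cart in front of the work surface, level with it; the furniture and walls round the work are solid. World frame = base frame: x ahead of the robot, y to its left, z up, the work surface at z = 0. Lengths are in m, angles in rad, forces in N, time in s.
With the tool pointing down it reaches from about 0.425 to 0.95 m from the base axis. Payload 3.5 kg.
Tool frame: the origin (TCP) lies at the very end of the fingers, on their centre line; the grasp point (between the pads) lies 19 mm behind it; z points along the fingers, y is the line along which they close (so a half turn about z gives the same grasp; the last joint's range is limited). The gripper opens to 85 mm and grips with 20 to 120 N. Pads are 22 mm wide; open, the fingers measure 114 mm over their backs; the gripper's body (76 mm by 85 mm) begins 54 mm behind the grasp point. The pads swing forward as they close: fully open they stand 13 mm farther back than shut.
Start: joints at [-1.375, 0.286, 1.577, -0, 1.279, -0.15], TCP at [0.229, -0.635, 0.201] pointing down, gripper open.
Joint ranges: [-2.77, 2.77], [-0.9, 2.22], [0.21, 2.48], [-1.53, 4.67], [0.24, 2.81], [-2.84, 2.84]. Speed limits (rad/s): [2.79, 2.79, 3.14, 3.14, 3.14, 3.14].

## Interface

Orientations are given as a unit quaternion [w, x, y, z].
In Python, from plant import sense, capture, close_job gives the robot as it stands.
- The arm moves only by the shell command python3 -m handwheel 'ROWS' [FORCE]. ROWS is JSON, a list of rows, each an object of numbers: "fingers": the closure, from -1 (fully open) to 1 (shut); "dx", "dy", "dz": the shift along the world's x, y, z as a fraction of full scale; "spin": the turn about the world's z as a fraction of full scale. In form: [{"fingers": .., "dx": .., "dy": .., "dz": .., "spin": ..}, ...]. A call has exactly 8 rows; each row is the pose to reach, as a shift and turn from the pose commanded when the call began; what a row does not reach only later rows make up. Full scale, the value 1, is 0.25 m for a shift and 120 degrees for a turn. A row lasts 1/12 s, in which the tool goes at most 41.7 mm and 7.16 degrees, less where a joint would pass 70% of its speed; a pose out of reach is approached as far as the arm can. A call with a number of a shift or a turn outside -1 to 1 is refused whole. A call with a gripper value outside its range is refused whole. The fingers move at their own pace and stop on an object; FORCE is the grip in N (left out, the last holds). Time passes only in rows, so rows that repeat a pose let the fingers close, or fill a call up. It gives the time, the measured TCP pose, the force, the opening and the grip force at its end, in the units of the state.
- sense(): the state, without advancing time (a new reading comes with each control period).
- capture(name): name is "scene" or "side" or "wrist"; returns a dict with "pixels" (480x640x3 uint8, red, green, blue), "depth" (480x640 float32, m along the optical axis (not along the pixel's ray), 0 where there is no reading), "vertical_fov" (degrees; the focal length in pixels is half the picture's height over the tangent of half this angle, whatever the lens; pixels are square), "cx", "cy" (the principal point, pixels), "rvec" (rotation vector, rad) and "tvec" (3), from world to camera coordinates, as OpenCV has them. Camera axes: x right, y down, z forward; pixel columns grow to the right and rows downward; lengths in m; the calibration is good to about 2 mm. A picture is of the moment at which its call begins.
- close_job(): hands the job in; it is judged then, once.
The state is a dict: "t": time; "joints": joint angles; "joint_vel": joint speeds; "effort": joint torques, N m; "tcp_pos": TCP position; "eef_rot": TCP orientation; "contact_force": force on the tool from outside, world axes, zero at the start; "torque": the same for the moment, N m; "opening": finger opening in m; "grasp_force": force on a finger pad.
Only numpy, scipy, OpenCV 4.12 (cv2) and the standard library are available. Lean on these libraries where they do the work, as an engineer would, in place of code of your own. Each camera call takes 0.05 s, during which the arm holds its last target. There are 200 camera calls.

## Working session

There is one attempt and no reset: what is moved stays moved. The work goes in short steps, Python scripts to look and compute and a shell command to move; the robot and the scene stay as the last step left them, time stands still between calls to the robot, and variables do not carry over. Pictures are saved under pics/ and viewed, at most 10 in all, crops included, and the job is handed in when it is done.

```bash
mkdir -p pics; ls; cat > h.py <<'E'
import numpy as np, cv2, pickle
from plant import sense, capture, close_job
def K(c):
    f=240/np.tan(np.radians(c["vertical_fov"])/2); return f
def ray(c,u,v,z):
    f=K(c); R=cv2.Rodrigues(np.array(c["rvec"],float))[0]; t=np.array(c["tvec"],float).ravel()
    d=R.T@np.array([(u-c["cx"])/f,(v-c["cy"])/f,1.]); o=-R.T@t
    return o+d*(z-o[2])/d[2]
def cloud(c):
    f=K(c); R=cv2.Rodrigues(np.array(c["rvec"],float))[0]; t=np.array(c["tvec"],float).ravel()
    v,u=np.mgrid[:480,:640]; D=c["depth"]
    p=np.stack([(u-c["cx"])/f*D,(v-c["cy"])/f*D,D],-1)
    return (p-t)@R
E
python3 - <<'E'
from h import *
for n in ["scene","side"]:
    c=capture(n); pickle.dump(c,open(n+".pkl","wb")); cv2.imwrite(f"pics/{n}0.png",c["pixels"][:,:,::-1])
print(sense())
E
```

```text
pics
{'t': 0.1, 'joints': array([-1.37500860e+00,  2.87113920e-01,  1.57806162e+00, -2.50175238e-05,
        1.27858759e+00, -1.50002559e-01]), 'joint_vel': array([ 0.00055209, -0.00042618, -0.00348597, -0.00149814, -0.00091863,
       -0.00070167]), 'effort': array([ 7.70017014e-04, -4.07296014e+01, -2.93701547e+01, -1.16918695e-04,
        3.38519749e-03,  1.05675716e-05]), 'tcp_pos': array([ 0.22867277, -0.63437379,  0.1997442 ]), 'eef_rot': array([-1.08467908e-03,  9.85089628e-01,  1.72038506e-01, -3.68131812e-05]), 'contact_force': array([ 0.32319124, -0.53626692,  0.05890365]), 'torque': array([ 0.02926437, -0.02232518,  0.02156824]), 'grasp_force': 0.0, 'opening': 0.08544714549342255}
```

View pics/scene0.png

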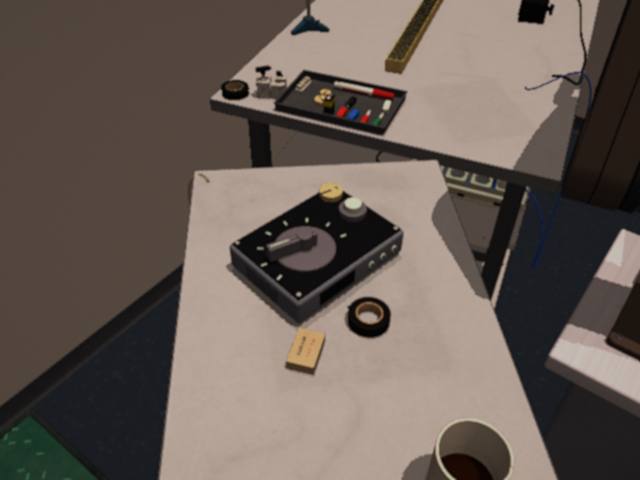

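View pics/side0.png

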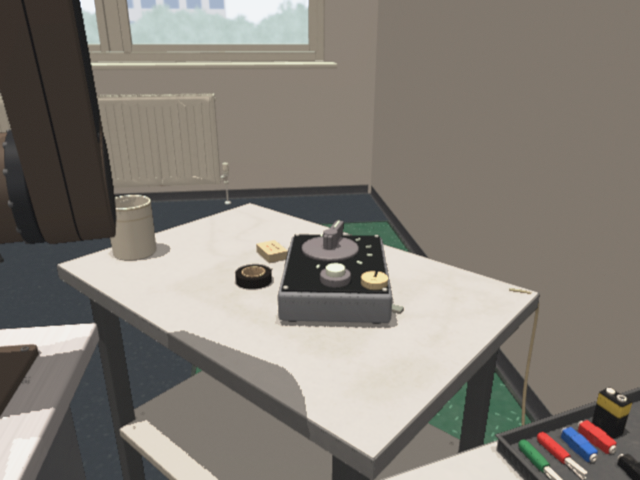

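The scene view shows the timer around (317,250). Its selector skirt is at about (304,248), with the handle pointing to about (268,248). The start button is at (353,204), the mass at (331,191), the tape at (370,316) and the fuse box at (306,350). The side view agrees: button at (336,270), handle at (333,235).

```bash
python3 - <<'E'
from h import *
for n in ["scene","side"]:
    c=pickle.load(open(n+".pkl","rb")); P=cloud(c); z=P[...,2]; D=c["depth"]
    s=(slice(170,330),slice(220,415)) if n=="scene" else (slice(210,330),slice(270,400))
    m=np.zeros_like(D,bool); m[s]=True; m&=D>0
    t=m&(z>.03)&(z<.12)
    q=P[t]; print(n,"z hist",np.histogram(q[:,2],bins=np.arange(.03,.1,.004)))
    top=P[m&(z>.05)&(z<.12)]
    r=cv2.minAreaRect((top[:,:2]*1000).astype(np.float32)); print("rect",r)
    h=P[m&(z>.076)&(z<.095)]; print("handle",len(h),h.mean(0) if len(h) else 0)
    if len(h):
        r=cv2.minAreaRect((h[:,:2]*1000).astype(np.float32)); print("hrect",r,cv2.boxPoints(r))
    px=c["pixels"].astype(int); w=m&(px.min(2)>150)&(z>.05); lab=cv2.connectedComponentsWithStats(w.astype(np.uint8))
    for i in range(1,lab[0]):
        a=lab[2][i,4]; u,v=lab[3][i]
        k=lab[1]==i; print(a,np.round((u,v),1),"med",P[k].mean(0).round(4),"ray56",ray(c,u,v,.056).round(4))
E
```

```text
scene z hist (array([ 306,  305,  333,  483,  795, 4449, 2303, 1308,  622,  187,  157,
        250,  106,  340,  103,    0,    0]), array([0.03 , 0.034, 0.038, 0.042, 0.046, 0.05 , 0.054, 0.058, 0.062,
       0.066, 0.07 , 0.074, 0.078, 0.082, 0.086, 0.09 , 0.094, 0.098]))
rect ((502.213623046875, 211.52304077148438), (214.46661376953125, 154.70680236816406), 79.3428955078125)
handle 643 [0.50438002 0.25734314 0.08297595]
hrect ((497.24444580078125, 213.6572723388672), (178.57626342773438, 33.279205322265625), 79.55482482910156) [[464.6931   128.86542 ]
 [497.42087  122.832085]
 [529.7958   298.44913 ]
 [497.06802  304.48245 ]]
120 [353.  202.6] med [0.4905 0.1352 0.0754] ray56 [0.5028 0.1158 0.056 ]
side z hist (array([ 279,  294,  284,  297,  419,  581, 3455,  325,  947,  440,   94,
        137,  115,   59,  165,    3,    0]), array([0.03 , 0.034, 0.038, 0.042, 0.046, 0.05 , 0.054, 0.058, 0.062,
       0.066, 0.07 , 0.074, 0.078, 0.082, 0.086, 0.09 , 0.094, 0.098]))
rect ((503.67938232421875, 206.9881591796875), (217.5720672607422, 156.7037811279297), 79.92261505126953)
handle 428 
[... 2116 characters left out ...]
 med [0.4452 0.1097 0.0507] ray56 [0.4442 0.0999 0.056 ]
2 [309.5 294. ] med [0.4515 0.1095 0.0504] ray56 [0.4503 0.0991 0.056 ]
4 [313.5 294. ] med [0.4569 0.1083 0.0506] ray56 [0.4557 0.0984 0.056 ]
8 [320.5 294. ] med [0.4665 0.107  0.0506] ray56 [0.4651 0.0972 0.056 ]
1 [327. 294.] med [0.4752 0.1042 0.0515] ray56 [0.4739 0.096  0.056 ]
19 [338.7 294.2] med [0.4913 0.1025 0.0509] ray56 [0.4897 0.0933 0.056 ]
2 [351.5 295. ] med [0.5086 0.099  0.0503] ray56 [0.5065 0.0888 0.056 ]
5 [361. 295.] med [0.5214 0.0966 0.0507] ray56 [0.5193 0.0871 0.056 ]
2 [366.5 295. ] med [0.5288 0.0948 0.0512] ray56 [0.5267 0.0861 0.056 ]
19 [379. 295.] med [0.546  0.0931 0.0509] ray56 [0.5435 0.0839 0.056 ]
```

```bash
python3 - <<'E'
from h import *
A=np.array([.4995,.244]); 
H=[]
for n in ["scene","side"]:
    c=pickle.load(open(n+".pkl","rb")); P=cloud(c); z=P[...,2]; D=c["depth"]
    m=(D>0)&(np.hypot(P[...,0]-A[0],P[...,1]-A[1])<.07)
    h=P[m&(z>.083)&(z<.095)]; 
    r=cv2.minAreaRect((h[:,:2]*1000).astype(np.float32)); print(n,len(h),r,cv2.boxPoints(r).round(),h[:,2].max())
    k=P[m&(z>.0595)&(z<.065)]; print("skirt",cv2.minEnclosingCircle((k[:,:2]*1000).astype(np.float32)))
    b=P[(D>0)&(np.hypot(P[...,0]-.4905,P[...,1]-.134)<.025)&(z>.073)]; print("btn",cv2.minEnclosingCircle((b[:,:2]*1000).astype(np.float32)),np.median(b[:,2]),b.mean(0))
    ma=P[(D>0)&(np.hypot(P[...,0]-.544,P[...,1]-.116)<.03)&(z>.063)]; print("mass",ma.mean(0))
E
```

```text
scene 399 ((506.3431396484375, 264.7911071777344), (75.25049591064453, 24.39298439025879), 69.95848846435547) [[482. 234.]
 [505. 225.]
 [531. 296.]
 [508. 304.]] 0.08872955226830521
skirt ((502.7794189453125, 251.3600311279297), 51.6165657043457)
btn ((490.17620849609375, 136.8394775390625), 14.504796028137207) 0.07521224672671893 [0.48940448 0.13707782 0.07521846]
mass [0.5430764  0.11947065 0.06428688]
side 216 ((510.65765380859375, 260.52392578125), (76.24773406982422, 22.275737762451172), 59.42457580566406) [[482. 233.]
 [501. 222.]
 [540. 288.]
 [520. 299.]] 0.09041112708411547
skirt ((503.3252868652344, 246.77774047851562), 50.63761520385742)
btn ((490.87738037109375, 134.28366088867188), 14.76034164428711) 0.07772389153574444 [0.49024488 0.13127696 0.07714099]
mass [0.54347864 0.11521166 0.06623281]
```

```bash
python3 - <<'E'
from h import *
c=pickle.load(open("scene.pkl","rb")); P=cloud(c)
for u,v in [(470,430),(445,440),(510,450),(440,165),(195,172),(370,318),(306,348)]: print(u,v,P[v,u].round(3))
c=pickle.load(open("side.pkl","rb")); P=cloud(c)
for u,v in [(133,205),(133,225),(100,170),(40,200)]: print(u,v,P[v,u].round(3))
E
```

```text
470 430 [0.174 0.374 0.079]
445 440 [0.191 0.397 0.072]
510 450 [0.13  0.381 0.097]
440 165 [ 0.486 -0.166 -0.03 ]
195 172 [ 0.822  0.163 -0.002]
370 318 [ 0.376  0.252 -0.005]
306 348 [0.408 0.361 0.017]
133 205 [0.158 0.443 0.081]
133 225 [0.17  0.368 0.069]
100 170 [ 0.239 -0.025  0.269]
40 200 [ 0.183 -0.03   0.243]
```

```bash
python3 -m handwheel '[{"fingers":1,"dx":0.1,"dy":0.06,"dz":0,"spin":0.05},{"fingers":1,"dx":0.2,"dy":0.12,"dz":0,"spin":0.1},{"fingers":1,"dx":0.3,"dy":0.2,"dz":0,"spin":0.15},{"fingers":1,"dx":0.4,"dy":0.3,"dz":0,"spin":0.2},{"fingers":1,"dx":0.5,"dy":0.4,"dz":0,"spin":0.25},{"fingers":1,"dx":0.6,"dy":0.5,"dz":0,"spin":0.3},{"fingers":1,"dx":0.7,"dy":0.6,"dz":0,"spin":0.35},{"fingers":1,"dx":0.8,"dy":0.7,"dz":0,"spin":0.4}]'
```

```text
t: 0.77
tcp_pos: [0.4296, -0.4583, 0.2004]
eef_rot: [-0.001, 0.829, 0.56, 0.0]
contact_force: [0.3, -0.6, 0.4]
opening: -0.0002
grasp_force: 0.0
```

```bash
python3 -m handwheel '[{"fingers":1,"dx":0.1,"dy":0.12,"dz":0,"spin":0.05},{"fingers":1,"dx":0.15,"dy":0.25,"dz":0,"spin":0.1},{"fingers":1,"dx":0.2,"dy":0.37,"dz":0,"spin":0.15},{"fingers":1,"dx":0.2,"dy":0.5,"dz":0,"spin":0.2},{"fingers":1,"dx":0.2,"dy":0.62,"dz":0,"spin":0.25},{"fingers":1,"dx":0.2,"dy":0.75,"dz":0,"spin":0.3},{"fingers":1,"dx":0.2,"dy":0.87,"dz":0,"spin":0.35},{"fingers":1,"dx":0.2,"dy":1,"dz":0,"spin":0.4}]'
python3 -m handwheel '[{"fingers":1,"dx":0,"dy":0.12,"dz":0,"spin":0.05},{"fingers":1,"dx":0,"dy":0.25,"dz":0,"spin":0.1},{"fingers":1,"dx":0,"dy":0.37,"dz":0,"spin":0.15},{"fingers":1,"dx":0,"dy":0.5,"dz":0,"spin":0.2},{"fingers":1,"dx":0,"dy":0.62,"dz":0,"spin":0.25},{"fingers":1,"dx":0,"dy":0.75,"dz":0,"spin":0.3},{"fingers":1,"dx":0,"dy":0.87,"dz":0,"spin":0.325},{"fingers":1,"dx":0,"dy":1,"dz":0,"spin":0.325}]'
python3 -m handwheel '[{"fingers":1,"dx":0,"dy":0.15,"dz":0,"spin":0},{"fingers":1,"dx":0,"dy":0.3,"dz":0,"spin":0},{"fingers":1,"dx":0,"dy":0.45,"dz":0,"spin":0},{"fingers":1,"dx":0,"dy":0.6,"dz":0,"spin":0},{"fingers":1,"dx":0,"dy":0.75,"dz":0,"spin":0},{"fingers":1,"dx":0.01,"dy":0.9,"dz":0,"spin":0},{"fingers":1,"dx":0.02,"dy":1,"dz":0,"spin":0},{"fingers":1,"dx":0.04,"dy":1,"dz":0,"spin":0}]'
python3 - <<'E'
from h import *
s=sense();print(s["t"],s["joints"].round(3),s["tcp_pos"],s["eef_rot"])
c=capture("wrist"); pickle.dump(c,open("wrist.pkl","wb")); cv2.imwrite("pics/wrist0.png",c["pixels"][:,:,::-1])
E
```

```text
t: 1.43
tcp_pos: [0.4783, -0.2085, 0.2005]
eef_rot: [-0.0, 0.529, 0.848, 0.0]
contact_force: [0.3, 0.4, -0.2]
opening: 0.0003
grasp_force: 0.0
t: 2.1
tcp_pos: [0.4782, 0.0413, 0.2007]
eef_rot: [-0.0, 0.217, 0.976, -0.0]
contact_force: [0.7, -0.2, -0.2]
opening: -0.0
grasp_force: 0.0
t: 2.77
tcp_pos: [0.4876, 0.294, 0.2004]
eef_rot: [-0.001, 0.216, 0.976, 0.001]
contact_force: [-0.6, -0.1, 0.0]
opening: -0.0003
grasp_force: 0.0
2.7667 [ 0.364  0.056  1.841  0.002  1.246 -0.773] [0.4876233  0.29402498 0.20043453] [-6.99962653e-04  2.15593972e-01  9.76482702e-01  5.30909825e-04]
```

View pics/wrist0.png

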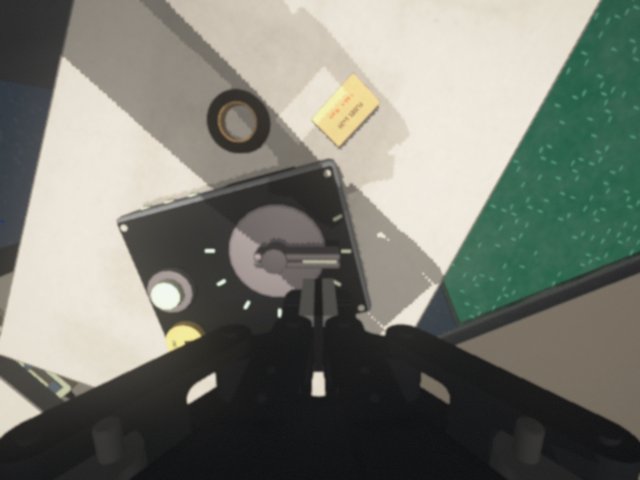

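The wrist view shows the handle from the axis (about 273,260) to its tip (340,262), with the second tick at (345,251). The closed fingertips are at (318,285). I'll cast rays from these points to get exact angles.

```bash
python3 - <<'E'
from h import *
c=pickle.load(open("wrist.pkl","rb"))
R=cv2.Rodrigues(np.array(c["rvec"],float))[0]
print("cam",-R.T@np.ravel(c["tvec"]))
T=np.array([ray(c,u,v,.056)[:2] for u,v in [(337,217),(345,251),(335,284),(279,313),(248,304),(221,282),(209,250)]])
# circle fit to ticks
a=np.c_[2*T,np.ones(7)]; x=np.linalg.lstsq(a,(T**2).sum(1),rcond=None)[0]; A=x[:2]; print("axis",A,"r",np.sqrt(x[2]+A@A))
d=T-A; print(np.degrees(np.arctan2(d[:,1],d[:,0])).round(1))
# skirt
p1=ray(c,338,262,.087);p0=ray(c,290,262,.087); d=p1-p0; print(p0,p1,np.degrees(np.arctan2(d[1],d[0])))
d=p1[:2]-A; print(np.hypot(*d),np.degrees(np.arctan2(d[1],d[0])))
P=cloud(c); h=P[(c["depth"]>0)&(np.hypot(P[...,0]-A[0],P[...,1]-A[1])<.065)&(P[...,2]>.082)&(P[...,2]<.092)]
r=cv2.minAreaRect((h[:,:2]*1000).astype(np.float32)); print(r,np.median(h[:,2]))
b=ray(c,166,296,.077); print("btn",b, P[296,166])
E
```

```text
cam [0.42712025 0.3224505  0.37271424]
axis [0.4998642  0.24645117] r 0.06531023119235811
[  95.    64.5   33.1  -25.4  -54.1  -85.1 -115.4]
[0.50681432 0.25903657 0.087     ] [0.52454551 0.2970705  0.087     ] 65.00533842598979
0.056315925974028326 64.00674841124349
((506.8829040527344, 264.7976989746094), (75.5287857055664, 23.348140716552734), 69.46327209472656) 0.08660619156642119
btn [0.4908678  0.13767324 0.077     ] [0.49088622 0.13761985 0.07691455]
```

```bash
python3 -m handwheel '[{"fingers":1,"dx":0,"dy":0.04,"dz":-0.1,"spin":0},{"fingers":1,"dx":0,"dy":0.04,"dz":-0.2,"spin":0},{"fingers":1,"dx":0,"dy":0.04,"dz":-0.3,"spin":0},{"fingers":1,"dx":0,"dy":0.04,"dz":-0.4,"spin":0},{"fingers":1,"dx":0,"dy":0.04,"dz":-0.47,"spin":0},{"fingers":1,"dx":0,"dy":0.04,"dz":-0.52,"spin":0},{"fingers":1,"dx":0,"dy":0.04,"dz":-0.525,"spin":0},{"fingers":1,"dx":0,"dy":0.04,"dz":-0.525,"spin":0}]'
python3 - <<'E'
from h import *
A=np.array([.4998,.246]); p=sense()["tcp_pos"][:2]; print(sense())
def tgt(th,off): t=np.radians(th); u=np.array([np.cos(t),np.sin(t)]); return A+.045*u+off*np.array([-u[1],u[0]])
for th,off in [(65,.034),(65,.018)]+[(a,.018) for a in range(55,-26,-5)]:
    q=tgt(th,off); print(th,off,q.round(4),"units rel now",((q-p)/.25).round(3),"spin",round((th-65)/120,3))
E
```

```text
t: 3.48
tcp_pos: [0.4885, 0.2991, 0.0692]
eef_rot: [-0.001, 0.218, 0.976, -0.001]
contact_force: [0.6, -0.2, 0.7]
opening: 0.0001
grasp_force: 0.0
{'t': 3.4833, 'joints': array([ 3.72388207e-01,  2.10197411e-01,  1.92733966e+00, -1.79645773e-04,
        1.00574957e+00, -7.57834974e-01]), 'joint_vel': array([ 5.12263349e-03, -2.47810784e-02, -3.56123340e-02,  9.42793476e-04,
        1.30794985e-04,  4.69245677e-06]), 'effort': array([-4.21432732e-02, -3.28836107e+01, -2.46866262e+01, -3.02119413e-03,
        1.05219362e-03, -1.26569554e-03]), 'tcp_pos': array([0.48854775, 0.2991121 , 0.06920377]), 'eef_rot': array([-6.60188213e-04,  2.18462204e-01,  9.75845040e-01, -5.36005309e-04]), 'contact_force': array([ 0.62808842, -0.18068009,  0.6811069 ]), 'torque': array([-0.04314679,  0.02382374,  0.01702338]), 'grasp_force': 0.0, 'opening': 7.123450770761724e-05}
65 0.034 [0.488  0.3012] units rel now [-0.002  0.008] spin 0.0
65 0.018 [0.5025 0.2944] units rel now [ 0.056 -0.019] spin 0.0
55 0.018 [0.5109 0.2932] units rel now [ 0.089 -0.024] spin -0.083
50 0.018 [0.5149 0.292 ] units rel n
[... 331 characters left out ...]
l now [ 0.178 -0.071] spin -0.333
20 0.018 [0.5359 0.2783] units rel now [ 0.19  -0.083] spin -0.375
15 0.018 [0.5386 0.275 ] units rel now [ 0.2   -0.096] spin -0.417
10 0.018 [0.541  0.2715] units rel now [ 0.21 -0.11] spin -0.458
5 0.018 [0.5431 0.2679] units rel now [ 0.218 -0.125] spin -0.5
0 0.018 [0.5448 0.264 ] units rel now [ 0.225 -0.14 ] spin -0.542
-5 0.018 [0.5462 0.26  ] units rel now [ 0.231 -0.156] spin -0.583
-10 0.018 [0.5472 0.2559] units rel now [ 0.235 -0.173] spin -0.625
-15 0.018 [0.5479 0.2517] units rel now [ 0.238 -0.189] spin -0.667
-20 0.018 [0.5482 0.2475] units rel now [ 0.239 -0.206] spin -0.708
-25 0.018 [0.5482 0.2433] units rel now [ 0.239 -0.223] spin -0.75
```

```bash
python3 -m handwheel '[{"fingers":1,"dx":0.015,"dy":-0.005,"dz":0,"spin":0},{"fingers":1,"dx":0.03,"dy":-0.01,"dz":0,"spin":0},{"fingers":1,"dx":0.043,"dy":-0.015,"dz":0,"spin":0},{"fingers":1,"dx":0.056,"dy":-0.019,"dz":0,"spin":0},{"fingers":1,"dx":0.064,"dy":-0.02,"dz":0,"spin":-0.021},{"fingers":1,"dx":0.073,"dy":-0.022,"dz":0,"spin":-0.042},{"fingers":1,"dx":0.081,"dy":-0.023,"dz":0,"spin":-0.062},{"fingers":1,"dx":0.089,"dy":-0.024,"dz":0,"spin":-0.083}]'
```

```text
t: 4.15
tcp_pos: [0.5118, 0.294, 0.0704]
eef_rot: [0.0, 0.303, 0.953, 0.0]
contact_force: [0.2, 0.2, 0.4]
opening: 0.0002
grasp_force: 0.0
```

```bash
python3 -m handwheel '[{"fingers":1,"dx":0.008,"dy":-0.002,"dz":0,"spin":-0.021},{"fingers":1,"dx":0.016,"dy":-0.004,"dz":0,"spin":-0.042},{"fingers":1,"dx":0.024,"dy":-0.007,"dz":0,"spin":-0.062},{"fingers":1,"dx":0.032,"dy":-0.01,"dz":0,"spin":-0.083},{"fingers":1,"dx":0.032,"dy":-0.01,"dz":0,"spin":-0.083},{"fingers":1,"dx":0.032,"dy":-0.01,"dz":0,"spin":-0.083},{"fingers":1,"dx":0.032,"dy":-0.01,"dz":0,"spin":-0.083},{"fingers":1,"dx":0.032,"dy":-0.01,"dz":0,"spin":-0.083}]'
python3 - <<'E'
from h import *
c=capture("scene"); cv2.imwrite("pics/s1.png",cv2.resize(c["pixels"][160:300,200:400,::-1],None,fx=4,fy=4))
s=sense(); print(s["tcp_pos"],s["contact_force"])
E
```

```text
t: 4.82
tcp_pos: [0.5191, 0.2915, 0.0699]
eef_rot: [0.0, 0.383, 0.924, 0.0]
contact_force: [0.3, -1.0, -0.4]
opening: -0.0
grasp_force: 0.0
[0.51902314 0.29152902 0.06982618] [ 0.31032726 -0.5686616  -0.23050604]
```

View pics/s1.png

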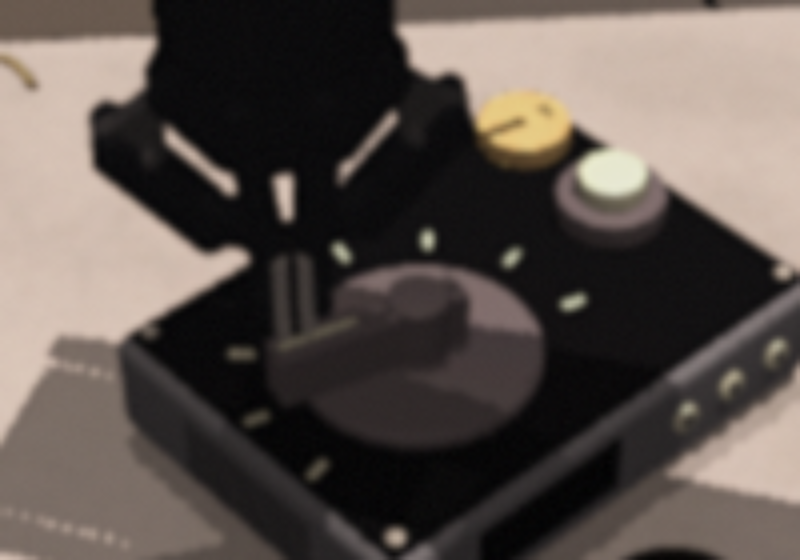

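```bash
python3 - <<'E'
from h import *
c=capture("scene"); pickle.dump(c,open("scene1.pkl","wb")); f=K(c); Km=np.array([[f,0,c["cx"]],[0,f,c["cy"]],[0,0,1]])
def pr(p): return ((cv2.projectPoints(np.array([p],float),np.array(c["rvec"],float),np.array(c["tvec"],float),Km,None)[0].ravel()-[200,160])*4).round()
A=np.array([.4998,.246])
print("axis",pr([*A,.087]),"tcp",pr(sense()["tcp_pos"]), "tcp+40",pr(sense()["tcp_pos"]+[0,0,.04]))
for th in [95,65,35,5]:
    t=np.radians(th); u=np.array([np.cos(t),np.sin(t)]); print(th,pr([*(A+.058*u),.087]),"tick",pr([*(A+.065*u),.056]))
P=cloud(c); h=P[(c["depth"]>0)&(np.hypot(P[...,0]-A[0],P[...,1]-A[1])<.065)&(P[...,2]>.08)&(P[...,2]<.088)]
r=cv2.minAreaRect((h[:,:2]*1000).astype(np.float32)); print(r)
for u,v in [(280,335),(285,368),(400,300),(290,310)]: print(P[160+v//4,200+u//4].round(4))
E
```

```text
axis [416. 295.] tcp [296. 377.] tcp+40 [290. 295.]
95 [325. 392.] tick [316. 466.]
65 [269. 347.] tick [255. 415.]
35 [255. 290.] tick [241. 351.]
5 [284. 237.] tick [273. 291.]
((506.13983154296875, 265.2625427246094), (75.8177719116211, 23.428600311279297), 68.98212432861328)
[0.5133 0.3041 0.1051]
[0.518  0.2983 0.0804]
[0.5023 0.2523 0.0876]
[0.5128 0.2999 0.1135]
```

```bash
python3 - <<'E'
from h import *
c=pickle.load(open("scene1.pkl","rb")); P=cloud(c)
for x in (272,284,293,306):
  print(x,[(v,*(P[160+v//4,200+x//4]*1000).round().astype(int)) for v in range(250,420,12)])
w=capture("wrist"); pickle.dump(w,open("w1.pkl","wb")); cv2.imwrite("pics/w1.png",cv2.resize(w["pixels"][190:340,200:400,::-1],None,fx=4,fy=4))
s=capture("side"); pickle.dump(s,open("side1.pkl","wb")); cv2.imwrite("pics/side1.png",cv2.resize(s["pixels"][180:320,270:410,::-1],None,fx=4,fy=4))
E
```

```text
272 [(250, np.int64(514), np.int64(305), np.int64(144)), (262, np.int64(514), np.int64(305), np.int64(139)), (274, np.int64(516), np.int64(304), np.int64(131)), (286, np.int64(519), np.int64(301), np.int64(122)), (298, np.int64(519), np.int64(301), np.int64(116)), (310, np.int64(518), np.int64(302), np.int64(112)), (322, np.int64(519), np.int64(302), np.int64(106)), (334, np.int64(552), np.int64(267), np.int64(54)), (346, np.int64(527), np.int64(294), np.int64(83)), (358, np.int64(525), np.int64(297), np.int64(81)), (370, np.int64(525), np.int64(297), np.int64(75)), (382, np.int64(525), np.int64(297), np.int64(69)), (394, np.int64(526), np.int64(297), np.int64(63)), (406, np.int64(527), np.int64(296), np.int64(54)), (418, np.int64(524), np.int64(300), np.int64(54))]
284 [(250, np.int64(511), np.int64(302), np.int64(143)), (262, np.int64(513), np.int64(300), np.int64(136)), (274, np.int64(514), np.int64(300), np.int64(130)), (286, np.int64(512), np.int64(302), np.int64(127)), (298, np.int64(514), np.int64(300), np.int64(119)), (310, np.int64(513), np.int64(302), np.int64(115)), (322, 
[... 1310 characters left out ...]
 np.int64(296), np.int64(135)), (274, np.int64(507), np.int64(297), np.int64(132)), (286, np.int64(507), np.int64(297), np.int64(126)), (298, np.int64(508), np.int64(297), np.int64(120)), (310, np.int64(509), np.int64(297), np.int64(114)), (322, np.int64(509), np.int64(297), np.int64(108)), (334, np.int64(509), np.int64(297), np.int64(102)), (346, np.int64(517), np.int64(288), np.int64(84)), (358, np.int64(515), np.int64(291), np.int64(83)), (370, np.int64(514), np.int64(292), np.int64(78)), (382, np.int64(514), np.int64(292), np.int64(72)), (394, np.int64(513), np.int64(294), np.int64(67)), (406, np.int64(518), np.int64(289), np.int64(55)), (418, np.int64(514), np.int64(294), np.int64(55))]
```

View pics/w1.png

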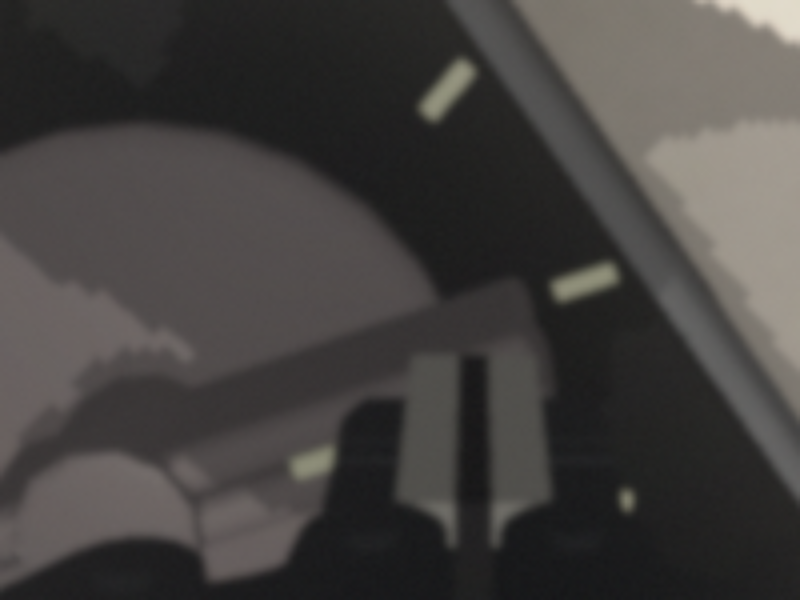

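View pics/side1.png

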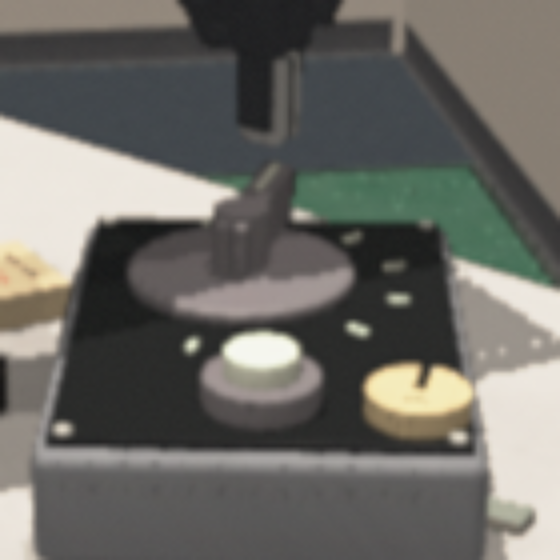

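The fingertips are hovering above the handle, and the handle hasn't moved (still at 65°). In the side crop they end at (262,138), above the handle top at (285,165). So the reported TCP z doesn't match where the fingers really end, and I need to measure the real offset.

```bash
python3 - <<'E'
from h import *
p=sense()["tcp_pos"]; print(p)
for n in ["scene1","side1","w1"]:
    c=pickle.load(open(n+".pkl","rb")); P=cloud(c); D=c["depth"]
    m=(D>0)&(np.hypot(P[...,0]-p[0],P[...,1]-p[1])<.022)&(P[...,2]<.16)
    q=P[m]; print(n,np.histogram(q[:,2],bins=np.arange(.05,.162,.005)))
    g=q[(q[:,2]>.092)]
    print(" low z pct",np.percentile(g[:,2],[0,1,3,10]).round(4)); b=g[g[:,2]<.13]; print(cv2.minAreaRect((b[:,:2]*1000).astype(np.float32)))
# side: pixel of finger tip edge -> vertical plane through tcp
c=pickle.load(open("side1.pkl","rb")); P=cloud(c)
for x in (246,258,268,284): print([(v,*(P[180+v//4,270+x//4]*1000).round().astype(int).tolist()) for v in range(100,170,8)])
f=K(c);print(((cv2.projectPoints(p[None].astype(float),np.array(c["rvec"],float),np.array(c["tvec"],float),np.array([[f,0,c["cx"]],[0,f,c["cy"]],[0,0,1]]),None)[0].ravel()-[270,180])*4))
E
```

```text
[0.51899415 0.29155336 0.06980585]
scene1 (array([274,  79,  69,  57,  52,  56, 115,  52,   0,   1,  26,  55,  48,
        53,  54,  57,  61,  47,  86,  92, 123,  32]), array([0.05 , 0.055, 0.06 , 0.065, 0.07 , 0.075, 0.08 , 0.085, 0.09 ,
       0.095, 0.1  , 0.105, 0.11 , 0.115, 0.12 , 0.125, 0.13 , 0.135,
       0.14 , 0.145, 0.15 , 0.155, 0.16 ]))
 low z pct [0.0982 0.1017 0.1046 0.1093]
((513.9509887695312, 297.8570861816406), (28.514541625976562, 13.094310760498047), 30.937267303466797)
side1 (array([ 0, 18, 16, 10, 12, 11, 11, 53,  0,  2, 26, 35, 47, 40, 46, 52, 47,
       44, 30, 40, 48, 41]), array([0.05 , 0.055, 0.06 , 0.065, 0.07 , 0.075, 0.08 , 0.085, 0.09 ,
       0.095, 0.1  , 0.105, 0.11 , 0.115, 0.12 , 0.125, 0.13 , 0.135,
       0.14 , 0.145, 0.15 , 0.155, 0.16 ]))
 low z pct [0.0995 0.1011 0.1028 0.1087]
((519.0775756835938, 285.50787353515625), (28.907686233520508, 20.537883758544922), 0.7791351079940796)
w1 (array([ 720, 1425,  615,  164,  199,  220,  258,  277,    0,    0,   38,
        250,  334,  352,  406,  407,  262,  806,  691, 1594,  979,  541]), array([0.05
[... 463 characters left out ...]
75, -783), (156, 883, 2652, -788), (164, 874, 2597, -782)]
[(100, 512, 279, 121), (108, 513, 283, 116), (116, 512, 280, 113), (124, 512, 278, 111), (132, 380, -529, 397), (140, 914, 2722, -787), (148, 908, 2686, -788), (156, 898, 2625, -779), (164, 894, 2598, -783)]
[(100, 517, 281, 120), (108, 518, 281, 116), (116, 517, 279, 113), (124, 517, 280, 110), (132, 518, 285, 104), (140, 518, 284, 101), (148, 931, 2699, -794), (156, 920, 2637, -785), (164, 520, 293, 87)]
[(100, 524, 281, 120), (108, 525, 284, 115), (116, 524, 278, 113), (124, 524, 280, 109), (132, 525, 282, 105), (140, 960, 2716, -787), (148, 955, 2684, -789), (156, 951, 2662, -795), (164, 527, 292, 87)]
[265.88874196 203.2035099 ]
```

The real fingertip is about 31 mm above the reported TCP (0.101 against 0.070), while xy agrees. I'll back off beside the handle and go down to a reported z of about 0.040, which puts the tip at about 0.071.

```bash
python3 -m handwheel '[{"fingers":1,"dx":-0.04,"dy":0.01,"dz":0,"spin":0.05},{"fingers":1,"dx":-0.08,"dy":0.02,"dz":0,"spin":0.1},{"fingers":1,"dx":-0.125,"dy":0.036,"dz":0,"spin":0.166},{"fingers":1,"dx":-0.125,"dy":0.036,"dz":0,"spin":0.166},{"fingers":1,"dx":-0.125,"dy":0.036,"dz":-0.04,"spin":0.166},{"fingers":1,"dx":-0.125,"dy":0.036,"dz":-0.08,"spin":0.166},{"fingers":1,"dx":-0.125,"dy":0.036,"dz":-0.12,"spin":0.166},{"fingers":1,"dx":-0.125,"dy":0.036,"dz":-0.12,"spin":0.166}]'
python3 - <<'E'
from h import *
s=sense(); p=s["tcp_pos"]; print(p,s["contact_force"],s["eef_rot"])
c=capture("side"); P=cloud(c); D=c["depth"]
m=(D>0)&(np.hypot(P[...,0]-p[0],P[...,1]-p[1])<.022)&(P[...,2]<.13)
print(np.histogram(P[m][:,2],bins=np.arange(.05,.13,.005)))
cv2.imwrite("pics/side2.png",cv2.resize(c["pixels"][180:320,270:410,::-1],None,fx=4,fy=4))
E
```

```text
t: 5.68
tcp_pos: [0.4861, 0.2993, 0.0363]
eef_rot: [-0.002, 0.219, 0.976, -0.002]
contact_force: [-0.4, 0.4, -1.4]
opening: -0.0002
grasp_force: 0.0
[0.4860513  0.29933054 0.03627671] [-0.39738045  0.42051215 -1.415269  ] [-0.00233771  0.21885361  0.97575353 -0.00163578]
(array([ 2, 74, 17, 19, 27, 43, 36, 44, 42, 43, 36, 25, 18, 19, 22]), array([0.05 , 0.055, 0.06 , 0.065, 0.07 , 0.075, 0.08 , 0.085, 0.09 ,
       0.095, 0.1  , 0.105, 0.11 , 0.115, 0.12 , 0.125]))
```

View pics/side2.png

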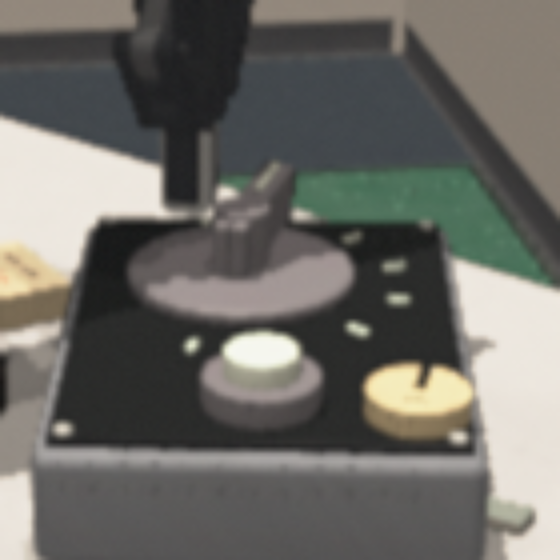

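The fingertip is now beside the handle on its anticlockwise side, ending at (190,205) in the crop with the handle at (255,200). Its tip is at about 68 mm, clear of the skirt. Now I'll push.

```bash
python3 -m handwheel '[{"fingers":1,"dx":0.02,"dy":-0.007,"dz":0,"spin":0},{"fingers":1,"dx":0.035,"dy":-0.012,"dz":0,"spin":0},{"fingers":1,"dx":0.048,"dy":-0.017,"dz":0,"spin":0},{"fingers":1,"dx":0.058,"dy":-0.021,"dz":0,"spin":0},{"fingers":1,"dx":0.067,"dy":-0.022,"dz":0,"spin":-0.021},{"fingers":1,"dx":0.076,"dy":-0.024,"dz":0,"spin":-0.042},{"fingers":1,"dx":0.084,"dy":-0.025,"dz":0,"spin":-0.062},{"fingers":1,"dx":0.092,"dy":-0.026,"dz":0,"spin":-0.083}]'
```

```text
t: 6.4
tcp_pos: [0.5104, 0.2947, 0.0404]
eef_rot: [-0.001, 0.303, 0.953, 0.0]
contact_force: [-2.6, 1.6, 1.8]
opening: 0.0002
grasp_force: 1.5
```

```bash
python3 -m handwheel '[{"fingers":1,"dx":0.008,"dy":-0.002,"dz":0,"spin":-0.021},{"fingers":1,"dx":0.016,"dy":-0.004,"dz":0,"spin":-0.042},{"fingers":1,"dx":0.024,"dy":-0.007,"dz":0,"spin":-0.062},{"fingers":1,"dx":0.032,"dy":-0.01,"dz":0,"spin":-0.083},{"fingers":1,"dx":0.032,"dy":-0.01,"dz":0,"spin":-0.083},{"fingers":1,"dx":0.032,"dy":-0.01,"dz":0,"spin":-0.083},{"fingers":1,"dx":0.032,"dy":-0.01,"dz":0,"spin":-0.083},{"fingers":1,"dx":0.032,"dy":-0.01,"dz":0,"spin":-0.083}]'
cat >> h.py <<'E'
def handle():
    A=np.array([.4998,.246])
    for n in ["side","scene"]:
        c=capture(n); P=cloud(c); D=c["depth"]; p=sense()["tcp_pos"]; r=np.hypot(P[...,0]-A[0],P[...,1]-A[1])
        h=P[(D>0)&(r<.062)&(P[...,2]>.082)&(P[...,2]<.0895)&(np.hypot(P[...,0]-p[0],P[...,1]-p[1])>.019)]
        far=h[np.hypot(h[:,0]-A[0],h[:,1]-A[1])>.025][:,:2]-A
        print(n,len(far),np.degrees(np.arctan2(*np.median(far,0)[::-1])).round(1))
    print(p,sense()["contact_force"],sense()["t"])
E
python3 -c "
from h import *
handle()"
```

```text
t: 7.07
tcp_pos: [0.5188, 0.2914, 0.0398]
eef_rot: [0.0, 0.383, 0.924, 0.0]
contact_force: [0.3, 0.7, -0.5]
opening: 0.0003
grasp_force: 0.0
side 92 28.6
scene 6 48.7
[0.51877066 0.2914792  0.03980086] [-0.35941858  0.07717714 -0.23775159] 7.1667
```

```bash
python3 -m handwheel '[{"fingers":1,"dx":0.016,"dy":-0.008,"dz":0,"spin":-0.042},{"fingers":1,"dx":0.03,"dy":-0.016,"dz":0,"spin":-0.083},{"fingers":1,"dx":0.038,"dy":-0.022,"dz":0,"spin":-0.108},{"fingers":1,"dx":0.047,"dy":-0.029,"dz":0,"spin":-0.137},{"fingers":1,"dx":0.055,"dy":-0.036,"dz":0,"spin":-0.163},{"fingers":1,"dx":0.063,"dy":-0.043,"dz":0,"spin":-0.188},{"fingers":1,"dx":0.071,"dy":-0.051,"dz":0,"spin":-0.213},{"fingers":1,"dx":0.079,"dy":-0.062,"dz":0,"spin":-0.25}]'
python3 -m handwheel '[{"fingers":1,"dx":0,"dy":0,"dz":0,"spin":0},{"fingers":1,"dx":0,"dy":0,"dz":0,"spin":0},{"fingers":1,"dx":0,"dy":0,"dz":0,"spin":0},{"fingers":1,"dx":0,"dy":0,"dz":0,"spin":0},{"fingers":1,"dx":0,"dy":0,"dz":0,"spin":0},{"fingers":1,"dx":0,"dy":0,"dz":0,"spin":0},{"fingers":1,"dx":0,"dy":0,"dz":0,"spin":0},{"fingers":1,"dx":0,"dy":0,"dz":0,"spin":0}]'
python3 -c "
from h import *
handle()"
```

```text
t: 7.83
tcp_pos: [0.5386, 0.2766, 0.0398]
eef_rot: [-0.0, 0.61, 0.792, 0.0]
contact_force: [1.0, 0.5, -0.4]
opening: -0.0002
grasp_force: 0.2
t: 8.5
tcp_pos: [0.5385, 0.276, 0.0398]
eef_rot: [-0.0, 0.609, 0.793, -0.0]
contact_force: [-0.3, -0.1, -0.1]
opening: -0.0
grasp_force: 0.0
side 118 -4.0
scene 12 7.0
[0.53856947 0.27598396 0.03976792] [ 0.27698333 -0.18516318 -0.13378407] 8.6
```

```bash
python3 -m handwheel '[{"fingers":1,"dx":0.01,"dy":-0.014,"dz":0,"spin":-0.042},{"fingers":1,"dx":0.018,"dy":-0.029,"dz":0,"spin":-0.083},{"fingers":1,"dx":0.022,"dy":-0.038,"dz":0,"spin":-0.108},{"fingers":1,"dx":0.026,"dy":-0.047,"dz":0,"spin":-0.133},{"fingers":1,"dx":0.031,"dy":-0.06,"dz":0,"spin":-0.167},{"fingers":1,"dx":0.034,"dy":-0.07,"dz":0,"spin":-0.192},{"fingers":1,"dx":0.036,"dy":-0.08,"dz":0,"spin":-0.217},{"fingers":1,"dx":0.038,"dy":-0.093,"dz":0,"spin":-0.25}]'
python3 -m handwheel '[{"fingers":1,"dx":0,"dy":0,"dz":0,"spin":0},{"fingers":1,"dx":0,"dy":0,"dz":0,"spin":0},{"fingers":1,"dx":0,"dy":0,"dz":0,"spin":0},{"fingers":1,"dx":0,"dy":0,"dz":0,"spin":0},{"fingers":1,"dx":0,"dy":0,"dz":0,"spin":0},{"fingers":1,"dx":0,"dy":0,"dz":0,"spin":0},{"fingers":1,"dx":0,"dy":0,"dz":0,"spin":0},{"fingers":1,"dx":0,"dy":0,"dz":0,"spin":0}]'
python3 -c "
from h import *
handle()"
```

```text
t: 9.27
tcp_pos: [0.5484, 0.2531, 0.0399]
eef_rot: [-0.0, 0.795, 0.607, 0.001]
contact_force: [-0.2, -0.6, 0.1]
opening: -0.0
grasp_force: 0.1
t: 9.93
tcp_pos: [0.548, 0.2528, 0.0398]
eef_rot: [-0.0, 0.794, 0.608, -0.0]
contact_force: [0.9, 0.4, 0.9]
opening: 0.0003
grasp_force: 0.0
side 134 -32.0
scene 81 -24.8
[0.54805756 0.25275759 0.03976424] [ 0.28176086 -0.039956    0.00998414] 10.0333
```

Selector is in the fifth position (about -25° in world, as expected). Next I'll lift off and move above the button.

```bash
python3 -m handwheel '[{"fingers":1,"dx":0,"dy":0.02,"dz":0,"spin":0},{"fingers":1,"dx":0,"dy":0.02,"dz":0.06,"spin":0},{"fingers":1,"dx":0,"dy":0.02,"dz":0.12,"spin":0},{"fingers":1,"dx":0,"dy":0.02,"dz":0.2,"spin":0},{"fingers":1,"dx":-0.05,"dy":-0.1,"dz":0.24,"spin":0},{"fingers":1,"dx":-0.12,"dy":-0.23,"dz":0.24,"spin":0},{"fingers":1,"dx":-0.2,"dy":-0.36,"dz":0.24,"spin":0},{"fingers":1,"dx":-0.23,"dy":-0.467,"dz":0.24,"spin":0}]'
python3 -m handwheel '[{"fingers":1,"dx":0,"dy":0,"dz":-0.03,"spin":0},{"fingers":1,"dx":0,"dy":0,"dz":-0.06,"spin":0},{"fingers":1,"dx":0,"dy":0,"dz":-0.09,"spin":0},{"fingers":1,"dx":0,"dy":0,"dz":-0.1,"spin":0},{"fingers":1,"dx":0,"dy":0,"dz":-0.1,"spin":0},{"fingers":1,"dx":0,"dy":0,"dz":-0.1,"spin":0},{"fingers":1,"dx":0,"dy":0,"dz":-0.1,"spin":0},{"fingers":1,"dx":0,"dy":0,"dz":-0.1,"spin":0}]'
python3 - <<'E'
from h import *
handle()
c=capture("side"); cv2.imwrite("pics/side3.png",cv2.resize(c["pixels"][180:320,270:410,::-1],None,fx=4,fy=4))
P=cloud(c);D=c["depth"];p=sense()["tcp_pos"]; m=(D>0)&(np.hypot(P[...,0]-p[0],P[...,1]-p[1])<.02); print(np.histogram(P[m][:,2],bins=np.arange(.05,.13,.003)))
E
```

```text
t: 10.7
tcp_pos: [0.4883, 0.1351, 0.0995]
eef_rot: [-0.0, 0.794, 0.608, -0.001]
contact_force: [0.7, 0.9, -0.5]
opening: -0.0001
grasp_force: 0.0
t: 11.37
tcp_pos: [0.491, 0.1364, 0.075]
eef_rot: [0.0, 0.794, 0.608, 0.0]
contact_force: [-1.0, 0.2, 0.7]
opening: -0.0001
grasp_force: 0.0
side 118 -30.0
scene 139 -24.0
[0.49089996 0.13622095 0.07510286] [-0.23644112  0.37027467 -0.13292744] 11.4667
(array([  0,   3,   0,   0,   1,  34,  99,  40,  39, 122,   0,   0,   0,
         0,   0,   0,   0,   0,   7,  14,  22,  37,  43,  41,  44,  44]), array([0.05 , 0.053, 0.056, 0.059, 0.062, 0.065, 0.068, 0.071, 0.074,
       0.077, 0.08 , 0.083, 0.086, 0.089, 0.092, 0.095, 0.098, 0.101,
       0.104, 0.107, 0.11 , 0.113, 0.116, 0.119, 0.122, 0.125, 0.128]))
```

View pics/side3.png

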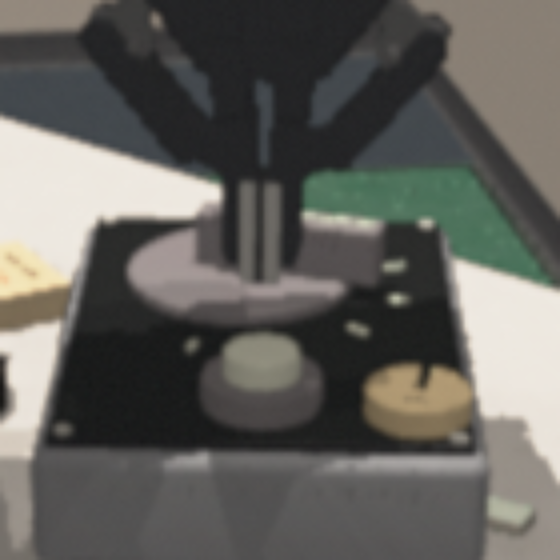

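The tip is centred above the white button (262,360), about 27 mm up, and the handle points to the fifth tick. I'll press down in small steps, watching the force.

```bash
python3 -m handwheel '[{"fingers":1,"dx":0,"dy":0,"dz":-0.03,"spin":0},{"fingers":1,"dx":0,"dy":0,"dz":-0.06,"spin":0},{"fingers":1,"dx":0,"dy":0,"dz":-0.08,"spin":0},{"fingers":1,"dx":0,"dy":0,"dz":-0.092,"spin":0},{"fingers":1,"dx":0,"dy":0,"dz":-0.1,"spin":0},{"fingers":1,"dx":0,"dy":0,"dz":-0.108,"spin":0},{"fingers":1,"dx":0,"dy":0,"dz":-0.116,"spin":0},{"fingers":1,"dx":0,"dy":0,"dz":-0.116,"spin":0}]'
python3 -m handwheel '[{"fingers":1,"dx":0,"dy":0,"dz":-0.004,"spin":0},{"fingers":1,"dx":0,"dy":0,"dz":-0.008,"spin":0},{"fingers":1,"dx":0,"dy":0,"dz":-0.012,"spin":0},{"fingers":1,"dx":0,"dy":0,"dz":-0.012,"spin":0},{"fingers":1,"dx":0,"dy":0,"dz":-0.012,"spin":0},{"fingers":1,"dx":0,"dy":0,"dz":-0.012,"spin":0},{"fingers":1,"dx":0,"dy":0,"dz":-0.012,"spin":0},{"fingers":1,"dx":0,"dy":0,"dz":-0.012,"spin":0}]'
```

```text
t: 12.18
tcp_pos: [0.4904, 0.1359, 0.0457]
eef_rot: [-0.0, 0.794, 0.608, -0.0]
contact_force: [-1.6, 0.3, 2.4]
opening: 0.0002
grasp_force: 1.2
t: 12.85
tcp_pos: [0.4907, 0.136, 0.0429]
eef_rot: [0.0, 0.794, 0.608, 0.0]
contact_force: [-1.6, -0.6, 4.0]
opening: 0.0002
grasp_force: 2.1
```

```bash
python3 -m handwheel '[{"fingers":1,"dx":0,"dy":0,"dz":-0.004,"spin":0},{"fingers":1,"dx":0,"dy":0,"dz":-0.006,"spin":0},{"fingers":1,"dx":0,"dy":0,"dz":-0.008,"spin":0},{"fingers":1,"dx":0,"dy":0,"dz":-0.01,"spin":0},{"fingers":1,"dx":0,"dy":0,"dz":-0.01,"spin":0},{"fingers":1,"dx":0,"dy":0,"dz":-0.01,"spin":0},{"fingers":1,"dx":0,"dy":0,"dz":-0.01,"spin":0},{"fingers":1,"dx":0,"dy":0,"dz":-0.01,"spin":0}]'
```

```text
t: 13.52
tcp_pos: [0.4907, 0.136, 0.0416]
eef_rot: [-0.0, 0.794, 0.608, -0.0]
contact_force: [-5.1, -0.9, 11.7]
opening: -0.0003
grasp_force: 5.9
```

It has bottomed out: the force rose to 11.7 N with the motion stopped. Now release and retreat.

```bash
python3 -m handwheel '[{"fingers":1,"dx":0,"dy":0,"dz":0.02,"spin":0},{"fingers":1,"dx":0,"dy":0,"dz":0.04,"spin":0},{"fingers":1,"dx":0,"dy":0,"dz":0.08,"spin":0},{"fingers":1,"dx":0,"dy":0,"dz":0.16,"spin":0},{"fingers":1,"dx":0,"dy":0,"dz":0.26,"spin":0},{"fingers":1,"dx":0,"dy":0,"dz":0.36,"spin":0},{"fingers":1,"dx":0,"dy":0,"dz":0.44,"spin":0},{"fingers":1,"dx":0,"dy":0,"dz":0.44,"spin":0}]'
python3 - <<'E'
from h import *
handle()
c=capture("side");P=cloud(c);D=c["depth"]; m=(D>0)&(np.hypot(P[...,0]-.4906,P[...,1]-.136)<.012)&(P[...,2]<.09); print("btn z",np.median(P[m][:,2]))
c=capture("scene"); cv2.imwrite("pics/s2.png",cv2.resize(c["pixels"][160:380,200:420,::-1],None,fx=2.5,fy=2.5))
E
```

```text
t: 14.18
tcp_pos: [0.494, 0.1363, 0.1557]
eef_rot: [0.003, 0.794, 0.608, 0.004]
contact_force: [-0.0, -0.2, 0.8]
opening: -0.0005
grasp_force: 0.0
side 130 -32.2
scene 137 -24.9
[0.49113804 0.13605123 0.1509993 ] [-0.27245666 -0.38980876 -0.38541114] 14.2833
btn z 0.07804063333761953
```

View pics/s2.png

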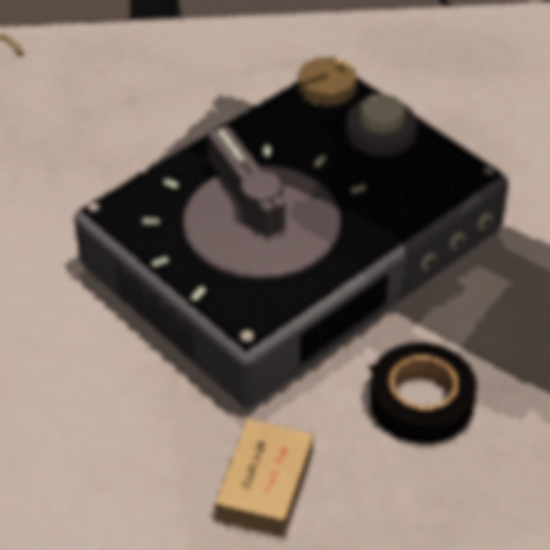

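The picture shows four ticks before the handle (198,292 to 171,183) and three after it (267,150 to 358,188), so the handle tip at (225,135) covers the fifth. The button is up and the loose things haven't moved.

```bash
python3 -c "
from plant import close_job
print(close_job())"
```

```text
the job is handed in; nothing more can be done
None
```

The job is handed in: the selector is in its fifth position, the start button was pressed fully down and is up again, the loose things look undisturbed, and the arm is clear; no verdict came back.

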